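# Lock the pressing box in its clamping cradle

### The arm

A 7-joint arm with a two-finger parallel gripper is mounted at the origin on the work surface. World frame = base frame: x ahead of the robot, y to its left, z up, the work surface at z = 0. Lengths are in m, angles in rad, forces in N, time in s.
With the tool pointing down it reaches from about 0.425 to 0.95 m from the base axis. Payload 4.7 kg.
Tool frame: the origin (TCP) lies midway between the tips of the shut fingers; the grasp point (between the pads) lies 19 mm behind it; x points along the fingers, y is the direction in which the jaws open and shut, and the axes are right-handed (so a half turn about x gives the same grasp; the last joint's range is limited). The gripper opens to 87 mm and grips with 3 to 60 N. Pads are 19 mm wide; open, the fingers measure 117 mm over their backs; the gripper's body (75 mm by 190 mm) begins 51 mm behind the grasp point.
Start: joints at [-1.135, 0.469, -0.049, 1.532, 0.024, 1.141, -0.082], TCP at [0.303, 0.603, 0.223] pointing down, gripper open.
Joint ranges: [-2.59, 2.59], [-0.33, 1.99], [-1.39, 1.29], [0.1, 2.45], [-1.04, 4.18], [0.21, 1.99], [-2.66, 2.66]. Speed limits (rad/s): [2.57, 2.57, 3.14, 3.14, 3.14, 3.14, 3.14].

### API

Orientations are given as a unit quaternion [x, y, z, w].
In Python, from station import sense, optics, ticket gives the robot as it stands.
- The arm moves only by the tool drive_tool, never from a script. Its argument "series" is a list of rows, each a list of 7 numbers: the gripper's target within -1 to 1 (fully open at 1, half-way at 0, shut at -1), then the shift along the tool's x, y, z in m, then the turn, a rotation vector about the tool's x, y, z in rad. A call has 1 to 12 rows; each row shifts and turns the pose as measured when the row begins, along the tool's axes as they then stand; what a row does not reach is not made up. A row lasts 1/12 s, in which the tool goes at most 41.7 mm and 7.16 degrees, less where a joint would pass 70% of its speed; a pose out of reach is approached as far as the arm can. A call with a gripper value outside its range is refused whole. The fingers move at their own pace and stop on an object; "force" is the grip in N (left out, the last holds). Time passes only in rows, so rows that do not move let the fingers close. It gives the time, the measured TCP pose, the force and the opening at its end, in the units of the state.
- sense(): the state, without advancing time (a new reading comes with each control period).
- optics.camera(name): name is "scene" or "top" or "wrist"; returns the picture (480x640x3 uint8, red, green, blue); there is no depth.
- optics.camera_info(name): a dict with "vfov" (degrees; the focal length in pixels is half the picture's height over the tangent of half this angle, whatever the lens; pixels are square), "cx", "cy" (the principal point, pixels), "world_from_camera" (4x4, takes a point from camera to world coordinates). Camera axes: x right, y down, z forward; pixel columns grow to the right and rows downward; lengths in m; the calibration is good to about 2 mm. A picture is of the moment at which its call begins: read the wrist's pose just before it. camera_info takes no time and is no camera call; for the wrist camera it gives the pose at the moment of the call.
- ticket.job_done(): hands the job in, once; it reports no verdict.
The state is a dict: "clock": time; "joint_positions": joint angles; "qd": joint speeds; "joint_torque": joint torques, N m; "position": TCP position; "eef_rot": TCP orientation; "contact_force": force on the tool from outside, world axes, zero at the start; "wrist_torque": the same for the moment, N m; "grip_width": finger opening in m.
Only numpy, scipy, OpenCV 4.12 (cv2) and the standard library are available. Lean on these libraries where they do the work, as an engineer would, in place of code of your own. Each camera call takes 0.05 s, during which the arm holds its last target. There are 200 camera calls.

### The job

Without picking anything up, push the loose lidded steel pressing box along its rails with the fingertips until it sits fully home against the stop bar of its cradle. Then push both clamp levers behind the stop over past centre, in either order, so that each snaps down over the box's lid and stays there. Keep the box flat on the board and leave everything else around the cradle where it is.

Things in the scene. Friction and masses are not known exactly. Their poses are not given: they have to be found in the camera images.
- cradle: wooden board 200 x 400 x 18 mm (x, y, z) fixed to the table; origin at the centre of its underside, z up; its +y is the way the box is pushed home. Two steel rails lie along y on it at x = +-75 mm (14 wide, 20 mm tall, from y = -175 to 75 mm; 136 mm clear between). Behind the stop bar stand two toggle clamps at x = -50 and 50 mm, brackets 32 mm wide and 30 mm deep, up to 92 mm above the table
- stop_mid (a point): middle of the front face (towards the rails) of the steel stop bar, which crosses the board behind the rails: face at y = 75 mm in the cradle's frame, 15 mm thick, 164 mm long, 32 mm tall above the board; this point 16 mm above the board
- press_box: loose lidded steel pressing box 130 x 130 mm, 55 mm tall, 0.5 to 0.85 kg; origin at the centre of its underside (18 mm above the table). It lies between the rails, square to them with 3 mm play each side, 40 to 90 mm short of the stop at the start. Home, its centre is at y = 10 mm in the cradle's frame. It slides with friction and stays where it is left
- clamp_near (a joint): lever of the clamp at cradle x = -50 mm (nearer the robot); hinge along x at y = 115 mm, 82 mm above the table. In rad: 0 = open, leaning 0.6 back to the cradle's +y; 0.6 = upright, centre; 1.2 = thrown, leaning 0.6 to -y over the box, its rubber toe just above the lid. An over-centre spring drives it to the nearer end: about 0.36 N m at the ends, none at the centre
- clamp_far (a joint): lever of the clamp at cradle x = 50 mm (farther from the robot); values and behaviour as for clamp_near
- clamp_near_tip (a point): end of the near clamp's lever, on its centre line, 100 mm from the hinge; the outer 50 mm is a round black rubber grip 20 mm across whose round end reaches 10 mm past this point. Open: at y = 171 mm in the cradle's frame and 165 mm above the table; upright: 182 mm above the table; thrown: at y = 59 mm
- clamp_far_tip (a point): end of the far clamp's lever, made and placed in the same way
- tin_mid (a point): small closed metal tin, 34 mm across, 45 mm tall, standing on the cradle board just behind the two clamps, mid-width; point at its centre, half-way up; to be left alone
- jar_mid (a point): glass jar with a lid, 60 mm across, 75 mm tall, standing on the table just beyond the cradle's far long side; point at its centre, half-way up; to be left alone
- cup_mid (a point): white ceramic cup, 72 mm across, 75 mm tall, standing on the table just beyond the cradle's far long side; point at its centre, half-way up; to be left alone
- bowl_mid (a point): steel bowl, 130 mm across, 55 mm tall, on the table to one side; point at its centre, half-way up; to be left alone
- pack_mid (a point): white wrapped food block 110 x 85 x 50 mm, on the table to one side; point at its centre, half-way up; to be left alone
- brush_grip (a point): hand brush lying on the table to one side; point on the middle of its handle; to be left alone
- scraper_grip (a point): long-handled spatula lying on the table to one side; point on the middle of its handle; to be left alone
Not all that is in view belongs to the job. Leave any blue look-alike of the press_box alone.

How it is judged:
By the outcome, as a careful person would: the job done as asked, in the order asked, and still so for the second after the job is handed in, with the robot touching nothing.
It also fails if it takes over 51 s, if anything falls off the work surface, if the arm or the gripper's body presses on something with over 40 N, if the wrist force passes 120 N, or if a joint passes its speed limit or range.

## Working session

There is one attempt and no reset: what is moved stays moved. The work goes in short steps, Python scripts to look and compute and a tool call to move; the robot and the scene stay as the last step left them, time stands still between calls to the robot, and variables do not carry over. Pictures are saved under pics/ and viewed, about 8 in all and at most 12, crops included, and the job is handed in when it is done.

Besides the shell and the picture viewer there is one more tool, called after ">>>" as name(argument=value, ...) on one line, values as JSON. drive_tool: Moves the arm, as the interface text tells. Its arguments: {"type":"object","properties":{"series":{"type":"array"},"force":{"type":"number"}},"required":["series"]}

```bash
mkdir -p pics; ls; python3 - <<'E'
from station import sense, optics, ticket
import cv2
s=sense(); print({k:s[k] for k in('clock','position','eef_rot','contact_force','grip_width')})
for n in('scene','top'):
    cv2.imwrite(f'pics/{n}1.png',optics.camera(n)[:,:,::-1])
    print(n,optics.camera_info(n))
E
```

```text
pics
{'clock': 0.0, 'position': array([0.30231184, 0.60283701, 0.22147436]), 'eef_rot': array([ 0.1621654 ,  0.68822978, -0.163563  ,  0.68796024]), 'contact_force': array([ 0.0726172 ,  0.0277184 , -0.31540218]), 'grip_width': 0.08697537111527623}
scene {'vfov': 48.21685591969207, 'cx': 315.55485494089857, 'cy': 236.99822194711987, 'world_from_camera': array([[ 0.87441033,  0.33645671, -0.34957612,  1.06050708],
       [ 0.48510486, -0.61953352,  0.61713166, -1.06338777],
       [-0.00893604, -0.70920737, -0.70494329,  1.27463421],
       [ 0.        ,  0.        ,  0.        ,  1.        ]])}
top {'vfov': 53.0844002650715, 'cx': 317.6077236494637, 'cy': 243.5667646325027, 'world_from_camera': array([[-0.00727151, -0.99421887,  0.10712592,  0.39491416],
       [-0.99992688,  0.00826448,  0.00882811, -0.06176604],
       [-0.00966242, -0.10705389, -0.99420627,  1.22171985],
       [ 0.        ,  0.        ,  0.        ,  1.        ]])}
```

View pics/scene1.png

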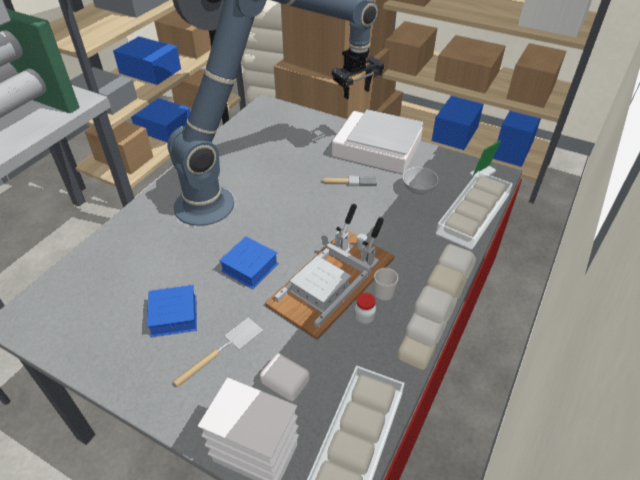

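View pics/top1.png

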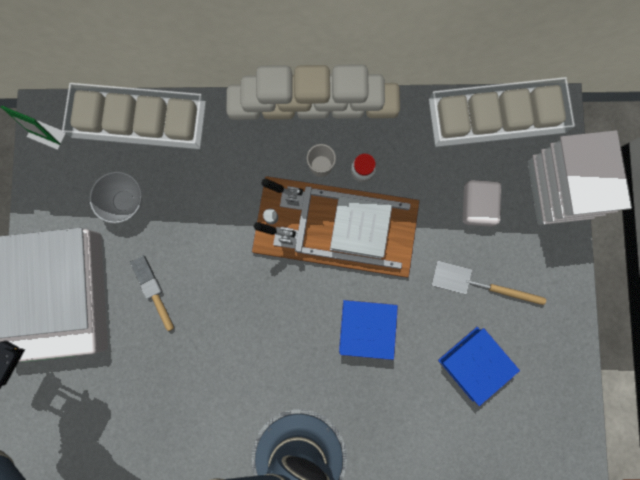

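The scene view shows the cradle at about (330,285), with the clamps on its upper right. In the top view the board corners are near (266,178), (419,198), (409,277) and (252,254). The box is at (361,229), and the levers lean left to tips near (266,184) and (258,228). I'll zoom in for exact pixels.

```bash
python3 - <<'E'
import cv2
a=cv2.imread('pics/top1.png')[160:290,240:430]
cv2.imwrite('pics/topc.png',cv2.resize(a,None,fx=4.2,fy=4.2,interpolation=cv2.INTER_CUBIC))
E
```

```text
(no output)
```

View pics/topc.png

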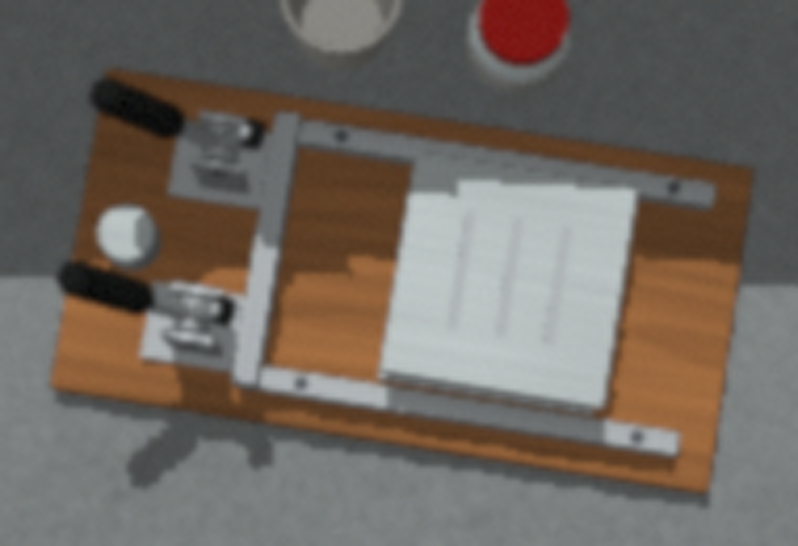

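```bash
cat > h.py <<'E'
import numpy as np
from station import optics
def ray(n,u,v,z):
    c=optics.camera_info(n);M=c['world_from_camera'];f=240/np.tan(np.radians(c['vfov']/2))
    d=M[:3,:3]@[(u-c['cx'])/f,(v-c['cy'])/f,1];o=M[:3,3]
    return o+d*(z-o[2])/d[2]
E
python3 - <<'E'
from h import *
P=lambda l,z:np.array([ray('top',240+u/4.2,160+v/4.2,z) for u,v in l])
b=P([(108,70),(753,168),(709,492),(52,387)],.018)
print(b,np.linalg.norm(np.roll(b,-1,0)-b,axis=1)); 
ey=(b[0]-b[1]+b[3]-b[2])[:2];ex=(b[0]-b[3]+b[1]-b[2])[:2]
th=[np.arctan2(-ey[0],ey[1]),np.arctan2(ex[1],ex[0])];print('yaw',th)
t=(th[0]*2+th[1])/3;R=np.array([[np.cos(t),-np.sin(t)],[np.sin(t),np.cos(t)]]);c=b.mean(0)[:2]
loc=lambda p:(p[:,:2]-c)@R
print('c',c,t)
l=P([(415,160),(638,190),(604,408),(381,375)],.073);print('lid',loc(l),loc(l).mean(0))
print('tips',loc(P([(102,94),(71,274)],.165)),'tin',loc(P([(126,235)],.063)))
print('stop front ends',loc(P([(297,116),(259,384)],.05)))
for p in [(0,-.2),(0,.1),(-.05,.171),(.05,.171),(-.05,.059),(.05,.059)]: print(p,c+R@p)
E
```

```text
[[ 0.69803236  0.08056667  0.018     ]
 [ 0.63373977 -0.31009311  0.018     ]
 [ 0.43841894 -0.27814892  0.018     ]
 [ 0.50425896  0.11334514  0.018     ]] [0.39591489 0.19791579 0.39699183 0.19652623]
yaw [np.float64(-0.16486707064844516), np.float64(-0.16483265841087516)]
c [ 0.56861251 -0.09858255] -0.1648555999025885
lid [[ 0.06075089  0.00475583]
 [ 0.063299   -0.12490832]
 [-0.06453725 -0.12351529]
 [-0.06569566  0.0049334 ]] [-0.00154575 -0.05968359]
tips [[ 0.05119067  0.17570511]
 [-0.04716531  0.17554566]] tin [[-0.00703417  0.16399384]]
stop front ends [[ 0.08084379  0.0776503 ]
 [-0.07976657  0.0743244 ]]
(0, -0.2) [ 0.53579053 -0.29587097]
(0, 0.1) [5.85023495e-01 6.16514147e-05]
(-0.05, 0.171) [0.54735319 0.07830453]
(0.05, 0.171) [0.6459974  0.06189354]
(-0.05, 0.059) [ 0.52897289 -0.03217698]
(0.05, 0.059) [ 0.62761709 -0.04858797]
```

```bash
cat >> h.py <<'E'
from scipy.spatial.transform import Rotation as Ro
from station import sense
C=np.array([.5686,-.0986]);T=-.1649
def go(x,y,z,s=1):
    """remaining shift/turn in tool axes to cradle-frame target"""
    st=sense();R=Ro.from_quat(st['eef_rot'])
    ex=np.array([np.cos(T),np.sin(T),0]);ey=np.array([-ex[1],ex[0],0])
    p=np.r_[C,0]+ex*x+ey*y+[0,0,z]
    Y=s*ex;X=np.array([0,0,-1.]);G=Ro.from_matrix(np.c_[X,Y,np.cross(X,Y)])
    d=st['position']-np.r_[C,0]
    print('t',round(st['clock'],2),'loc',(d@[*[ex,ey,[0,0,1.]]][0]).round(4),(d@ey).round(4),d[2].round(4),'F',st['contact_force'].round(1),'w',st['grip_width'].round(3))
    print(' shift',R.inv().apply(p-st['position']).round(4),'turn',(R.inv()*G).as_rotvec().round(3),'in target axes',G.inv().apply(p-st['position']).round(4), 'q',st['joint_positions'].round(2))
E
python3 -c "
from h import *
go(0,-.168,.25,1);go(0,-.168,.25,-1)"
```

```text
Traceback (most recent call last):
  File "h.py", line 17, in go
    print('t',round(st['clock'],2),'loc',(d@[*[ex,ey,[0,0,1.]]][0]).round(4),(d@ey).round(4),d[2].round(4),'F',st['contact_force'].round(1),'w',st['grip_width'].round(3))
                                                                                                                                                ^^^^^^^^^^^^^^^^^^^^^^
AttributeError: 'float' object has no attribute 'round'
```

```bash
sed -i "s/(d@\[\*\[ex,ey,\[0,0,1.\]\]\]\[0\])/(d@ex)/; s/st\['grip_width'\].round(3)/round(st['grip_width'],3)/" h.py
python3 -c "
from h import *
go(0,-.168,.25,1);go(0,-.168,.25,-1)"
```

```text
t 0.1 loc -0.3779 0.6483 0.2216 F [-0.6  0.6 -0.2] w 0.087
 shift [-0.0272 -0.6683  0.6021] turn [1.271e+00 1.000e-03 1.000e-03] in target axes [-0.0284  0.3779  0.8163] q [-1.13  0.47 -0.05  1.53  0.02  1.14 -0.08]
t 0.1 loc -0.3779 0.6483 0.2216 F [-0.6  0.6 -0.2] w 0.087
 shift [-0.0272 -0.6683  0.6021] turn [-1.871e+00 -2.000e-03  1.000e-03] in target axes [-0.0284 -0.3779 -0.8163] q [-1.13  0.47 -0.05  1.53  0.02  1.14 -0.08]
```

>>> drive_tool(series=[[0, -0.003, -0.008, 0.039, 0.053, 0, 0], [0, -0.003, -0.008, 0.039, 0.053, 0, 0], [0, -0.003, -0.008, 0.039, 0.053, 0, 0], [0, -0.003, -0.008, 0.039, 0.053, 0, 0], [0, -0.003, -0.008, 0.039, 0.053, 0, 0], [0, -0.003, -0.008, 0.039, 0.053, 0, 0], [0, -0.003, -0.008, 0.039, 0.053, 0, 0], [0, -0.003, -0.008, 0.039, 0.053, 0, 0], [0, -0.003, -0.008, 0.039, 0.053, 0, 0], [0, -0.003, -0.008, 0.039, 0.053, 0, 0], [0, -0.003, -0.008, 0.039, 0.053, 0, 0], [0, -0.003, -0.008, 0.039, 0.053, 0, 0]])

```text
clock: 1.1
position: [0.5707, 0.2131, 0.2487]
eef_rot: [0.367, 0.605, -0.375, 0.598]
contact_force: [0.9, 0.4, 0.4]
grip_width: 0.0435
```

```bash
python3 -c "
from h import *
go(0,-.168,.25,1)"
```

```text
t 1.1 loc -0.0491 0.3079 0.2487 F [0.9 0.4 0.4] w 0.044
 shift [ 0.0011 -0.2405  0.4135] turn [0.63  0.002 0.016] in target axes [-0.0013  0.0491  0.4759] q [-0.59  0.35  0.22  1.67 -0.08  1.15  0.11]
```

>>> drive_tool(series=[[0, 0, -0.0085, 0.0395, 0.053, 0, 0], [0, 0, -0.0085, 0.0395, 0.053, 0, 0], [0, 0, -0.0085, 0.0395, 0.053, 0, 0], [0, 0, -0.0085, 0.0395, 0.053, 0, 0], [0, 0, -0.0085, 0.0395, 0.053, 0, 0], [0, 0, -0.0085, 0.0395, 0.053, 0, 0], [0, 0, -0.0085, 0.0395, 0.053, 0, 0], [0, 0, -0.0085, 0.0395, 0.053, 0, 0], [0, 0, -0.0085, 0.0395, 0.053, 0, 0], [0, 0, -0.0085, 0.0395, 0.053, 0, 0], [0, 0, -0.0085, 0.0395, 0.053, 0, 0], [0, 0, 0, 0, 0, 0, 0]])

```text
clock: 2.1
position: [0.5534, -0.2482, 0.2479]
eef_rot: [-0.531, -0.459, 0.547, -0.456]
contact_force: [-1.0, -1.0, 0.6]
grip_width: 0.0433
```

```bash
python3 -c "
from h import *
go(0,-.168,.15,1)"
```

```text
t 2.1 loc 0.0095 -0.15 0.2479 F [-1.  -1.   0.6] w 0.043
 shift [ 0.0983 -0.0078  0.0166] turn [0.002 0.014 0.018] in target axes [ 0.0979 -0.0095  0.018 ] q [-0.04  0.37  0.51  1.69 -0.17  1.15  0.35]
```

>>> drive_tool(series=[[0, 0.025, -0.002, 0.007, 0, 0.007, 0.009], [0, 0.025, -0.002, 0.007, 0, 0.007, 0.009], [0, 0.025, -0.002, 0.006, 0, 0, 0], [0, 0.024, -0.002, 0, 0, 0, 0], [0, 0, 0, 0, 0, 0, 0]])

```text
clock: 2.52
position: [0.5397, -0.2723, 0.1464]
eef_rot: [0.542, 0.454, -0.54, 0.457]
contact_force: [0.3, 0.6, 0.5]
grip_width: 0.0433
```

```bash
python3 - <<'E'
from h import *
import cv2
go(0,-.168,.036)
s=optics.camera('wrist');cv2.imwrite('pics/w1.png',s[:,:,::-1])
c=optics.camera_info('wrist');M=np.linalg.inv(c['world_from_camera']);f=240/np.tan(np.radians(c['vfov']/2))
for x,y,z in [(-.065,-.125,.073),(.065,-.125,.073),(.1,-.2,.018),(0,-.168,.036)]:
    p=M@[C[0]+np.cos(T)*x-np.sin(T)*y,C[1]+np.sin(T)*x+np.cos(T)*y,z,1];print((x,y),p[:2]/p[2]*f+[c['cx'],c['cy']])
E
```

```text
t 2.52 loc 0.0 -0.1761 0.1464 F [0.3 0.6 0.5] w 0.043
 shift [ 0.1104 -0.0005 -0.0081] turn [-0.006  0.    -0.004] in target axes [ 0.1104 -0.     -0.0081] q [ 0.04  0.46  0.48  1.81 -0.26  0.93  0.46]
(-0.065, -0.125) [226.06279604 179.02763653]
(0.065, -0.125) [411.22249692 177.76791943]
(0.1, -0.2) [428.52986318 256.34659507]
(0, -0.168) [319.38880214 227.23152744]
```

View pics/w1.png

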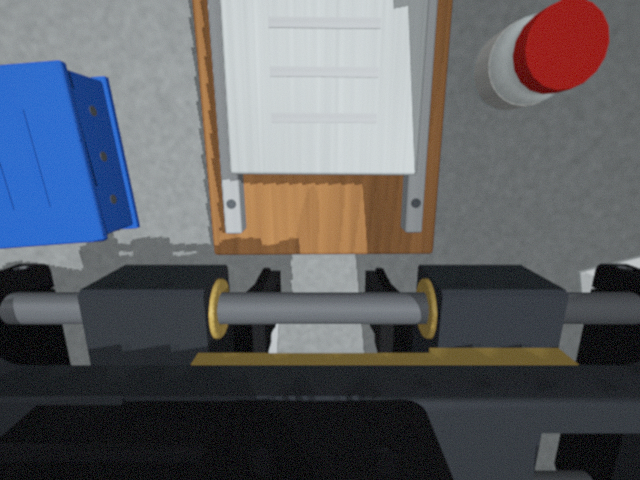

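The wrist view shows the box's rear edge at row 174, columns 232–413. Prediction was 178 and 226–411, so the error is 2–3 mm. Fingers are centred behind it, so I'll descend.

>>> drive_tool(series=[[0, 0.03, 0, -0.003, 0, 0, 0], [0, 0.03, 0, -0.003, 0, 0, 0], [0, 0.03, 0, 0, 0, 0, 0], [0, 0.02, 0, 0, 0, 0, 0], [0, 0, 0, 0, 0, 0, 0]])

```text
clock: 2.98
position: [0.5526, -0.2684, 0.0442]
eef_rot: [0.545, 0.449, -0.535, 0.464]
contact_force: [-0.1, 1.3, -0.1]
grip_width: 0.0436
```

```bash
python3 -c "
from h import *
go(0.001,-.067,.036)
c=optics.camera_info('wrist')['world_from_camera'];print(c[:3,3],c[:3,2])"
```

```text
t 2.98 loc 0.0121 -0.1702 0.0442 F [-0.1  1.3 -0.1] w 0.044
 shift [ 0.0076 -0.0114 -0.1032] turn [-0.002  0.003 -0.024] in target axes [ 0.0082 -0.0111 -0.1032] q [ 0.09  0.59  0.41  1.87 -0.34  0.72  0.52]
[ 0.56015408 -0.20067316  0.20601437] [-0.01758747 -0.24868187 -0.96842553]
```

>>> drive_tool(series=[[0, 0.004, -0.006, 0, 0, 0, -0.012], [0, 0.004, -0.005, 0, 0, 0.002, -0.012], [0, 0, 0, -0.012, 0, 0, 0], [0, 0, 0, -0.012, 0, 0, 0], [0, 0, 0, 0, 0, 0, 0]])

```text
clock: 3.4
position: [0.5503, -0.2419, 0.0423]
eef_rot: [0.541, 0.454, -0.538, 0.46]
contact_force: [0.0, 0.8, -0.4]
grip_width: 0.0437
```

```bash
python3 -c "
from h import *
go(0.001,-.067,.036)"
```

```text
t 3.4 loc 0.0055 -0.1444 0.0423 F [ 0.   0.8 -0.4] w 0.044
 shift [ 0.0061 -0.0046 -0.0774] turn [-0.001  0.002 -0.008] in target axes [ 0.0063 -0.0045 -0.0774] q [ 0.04  0.58  0.41  1.89 -0.34  0.73  0.48]
```

>>> drive_tool(series=[[0, 0.003, -0.002, -0.006, 0, 0, -0.004], [0, 0.003, -0.002, -0.006, 0, 0, -0.004], [0, 0, 0, -0.006, 0, 0, 0], [0, 0, 0, -0.006, 0, 0, 0], [0, 0, 0, -0.006, 0, 0, 0], [0, 0, 0, -0.006, 0, 0, 0], [0, 0, 0, -0.006, 0, 0, 0], [0, 0, 0, -0.006, 0, 0, 0], [0, 0, 0, -0.006, 0, 0, 0]])

```text
clock: 4.15
position: [0.5557, -0.1967, 0.0394]
eef_rot: [-0.538, -0.447, 0.544, -0.463]
contact_force: [-1.7, -5.4, -0.1]
grip_width: 0.0431
```

```bash
python3 -c "
from h import *
go(0.001,-.067,.036)"
```

```text
t 4.15 loc 0.0034 -0.0989 0.0394 F [-1.7 -5.4 -0.1] w 0.043
 shift [ 0.0027 -0.0027 -0.0319] turn [-0.007  0.021 -0.011] in target axes [ 0.0034 -0.0024 -0.0319] q [-0.06  0.57  0.43  1.93 -0.33  0.7   0.39]
```

>>> drive_tool(series=[[0, 0.001, -0.001, -0.007, 0, 0.01, -0.005], [0, 0.001, -0.001, -0.007, 0, 0.01, -0.005], [0, 0, 0, -0.006, 0, 0, 0], [0, 0, 0, -0.006, 0, 0, 0], [0, 0, 0, -0.005, 0, 0, 0]])

```text
clock: 4.57
position: [0.5594, -0.172, 0.0392]
eef_rot: [-0.541, -0.45, 0.544, -0.458]
contact_force: [-0.9, -6.0, 0.5]
grip_width: 0.0434
```

```bash
python3 -c "
from h import *
go(0.001,-.067,.036)"
```

```text
t 4.57 loc 0.003 -0.0739 0.0392 F [-0.9 -6.   0.5] w 0.043
 shift [ 0.0032 -0.0021 -0.0069] turn [-0.012  0.011 -0.006] in target axes [ 0.0032 -0.002  -0.0069] q [-0.09  0.57  0.42  1.93 -0.33  0.7   0.35]
```

>>> drive_tool(series=[[0, 0, 0, -0.005, -0.005, 0.005, -0.003], [0, 0, 0, -0.005, -0.005, 0, 0], [0, 0, 0, -0.004, 0, 0, 0]])

```text
clock: 4.82
position: [0.5617, -0.1615, 0.0397]
eef_rot: [-0.538, -0.452, 0.542, -0.461]
contact_force: [-3.4, -15.6, 2.4]
grip_width: 0.0433
```

```bash
python3 -c "
from h import *
go(0.001,-.065,.036)"
```

```text
t 4.82 loc 0.0035 -0.0632 0.0397 F [ -3.4 -15.6   2.4] w 0.043
 shift [ 0.0037 -0.0026  0.0018] turn [-0.003  0.013 -0.005] in target axes [ 0.0037 -0.0025  0.0018] q [-0.11  0.57  0.42  1.93 -0.33  0.7   0.34]
```

>>> drive_tool(series=[[0, 0, 0, -0.004, 0, 0, 0], [0, 0, 0, -0.004, 0, 0, 0]])

```text
clock: 4.98
position: [0.5617, -0.1617, 0.0406]
eef_rot: [-0.536, -0.448, 0.545, -0.463]
contact_force: [-2.0, -11.7, 1.0]
grip_width: 0.0435
```

```bash
python3 -c "
from h import *
go(0.001,-.10,.036)"
```

```text
t 4.98 loc 0.0036 -0.0634 0.0406 F [ -2.  -11.7   1. ] w 0.043
 shift [ 0.0055 -0.0024  0.0365] turn [-0.005  0.024 -0.008] in target axes [ 0.0046 -0.0026  0.0366] q [-0.13  0.57  0.43  1.94 -0.32  0.7   0.32]
```

Motion has stopped against firm resistance, so the box should be home. I'll back off, rise and check.

>>> drive_tool(series=[[0, 0, 0, 0.012, 0, 0.012, -0.004], [0, 0, 0, 0.012, 0, 0.012, -0.004], [-1, 0, 0, 0.014, 0, 0, 0], [-1, -0.035, 0, 0, 0, 0, 0], [-1, -0.04, 0, 0, 0, 0, 0], [-1, -0.04, 0, 0, 0, 0, 0], [-1, -0.04, 0, 0, 0, 0, 0], [-1, -0.04, 0, 0, 0, 0, 0], [-1, -0.02, 0, 0, 0, 0, 0], [-1, 0, 0, 0, 0, 0, 0]])

```text
clock: 5.82
position: [0.5568, -0.1868, 0.2622]
eef_rot: [0.539, 0.467, -0.537, 0.451]
contact_force: [0.2, -0.7, -0.6]
grip_width: 0.0024
```

```bash
python3 - <<'E'
from h import *
import cv2
go(-.05,.215,.25)
a=optics.camera('top')[160:290,240:430,::-1]
b=optics.camera('wrist')[:,:,::-1]
a=cv2.resize(a,(400,274),interpolation=cv2.INTER_CUBIC);b=cv2.resize(b,(400,300))
cv2.imwrite('pics/c2.png',np.vstack([a,b]))
E
```

```text
t 5.82 loc 0.0028 -0.089 0.2622 F [ 0.2 -0.7 -0.6] w 0.002
 shift [ 0.018  -0.0505 -0.3041] turn [ 0.007 -0.017  0.014] in target axes [ 0.0122 -0.0528 -0.304 ] q [-0.14  0.32  0.52  1.71 -0.19  1.17  0.27]
```

View pics/c2.png

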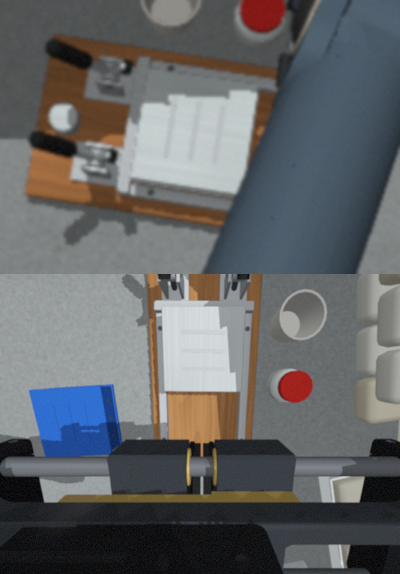

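The top view shows the lid edge at the stop bar (about column 138), and the wrist view shows no gap at row 303. The box is home and square. Next I go over the levers to behind the near one.

>>> drive_tool(series=[[-1, 0, -0.006, -0.038, 0.003, -0.008, 0.007], [-1, 0, -0.006, -0.038, 0.003, -0.008, 0.007], [-1, 0, -0.006, -0.038, 0, 0, 0], [-1, 0, -0.006, -0.038, 0, 0, 0], [-1, 0, -0.006, -0.038, 0, 0, 0], [-1, 0, -0.006, -0.038, 0, 0, 0], [-1, 0, -0.006, -0.038, 0, 0, 0], [-1, 0, -0.006, -0.038, 0, 0, 0], [-1, 0, 0, 0, 0, 0, 0]])

```text
clock: 6.67
position: [0.5447, 0.1373, 0.2384]
eef_rot: [-0.528, -0.465, 0.552, -0.447]
contact_force: [0.3, 1.6, -0.3]
grip_width: 0.0006
```

```bash
python3 -c "
from h import *
go(-.05,.215,.148)"
```

```text
t 6.67 loc -0.0623 0.2287 0.2384 F [ 0.3  1.6 -0.3] w 0.001
 shift [0.0899 0.0161 0.0129] turn [-0.003  0.009  0.042] in target axes [0.0904 0.0123 0.0137] q [-0.61  0.3   0.37  1.78 -0.13  1.13 -0.36]
```

>>> drive_tool(series=[[-1, 0.022, 0.004, 0.001, 0, 0.004, 0.021], [-1, 0.023, 0.004, 0.001, 0, 0.004, 0.021], [-1, 0.022, 0.003, 0.001, 0, 0, 0], [-1, 0.022, 0.002, 0, 0, 0, 0], [-1, 0, 0, 0, 0, 0, 0]])

```text
clock: 7.08
position: [0.5469, 0.1395, 0.1355]
eef_rot: [-0.531, -0.463, 0.542, -0.457]
contact_force: [-0.8, -0.4, -0.6]
grip_width: 0.0008
```

```bash
python3 -c "
from h import *
go(-.05,.09,.148)"
```

```text
t 7.08 loc -0.0605 0.2313 0.1355 F [-0.8 -0.4 -0.6] w 0.001
 shift [-0.0119  0.0086  0.1415] turn [0.012 0.006 0.016] in target axes [-0.0125  0.0105  0.1413] q [-0.59  0.4   0.35  1.9  -0.17  0.89 -0.31]
```

>>> drive_tool(series=[[-1, -0.006, 0.005, 0, 0.006, 0.003, 0.008], [-1, -0.006, 0.005, 0, 0.006, 0.003, 0.008], [-1, 0, 0, 0.014, 0, 0, 0], [-1, 0, 0, 0.014, 0, 0, 0], [-1, 0, 0, 0.014, 0, 0, 0]])

```text
clock: 7.5
position: [0.5503, 0.0977, 0.1483]
eef_rot: [0.539, 0.459, -0.538, 0.458]
contact_force: [3.6, 9.3, 6.5]
grip_width: 0.0005
```

```bash
python3 -c "
from h import *
go(-.05,.09,.148)"
```

```text
t 7.5 loc -0.0503 0.1906 0.1483 F [3.6 9.3 6.5] w 0.0
 shift [ 1.000e-04 -2.000e-04  1.006e-01] turn [ 0.005 -0.002  0.   ] in target axes [0.0003 0.0003 0.1006] q [-0.54  0.37  0.37  1.91 -0.17  0.89 -0.25]
```

>>> drive_tool(series=[[-1, 0, 0, 0.012, 0, 0, 0], [-1, 0, 0, 0.012, 0, 0, 0], [-1, 0, 0, 0.012, 0, 0, 0], [-1, 0, 0, 0.012, 0, 0, 0]])

```text
clock: 7.83
position: [0.5458, 0.0482, 0.155]
eef_rot: [0.546, 0.458, -0.532, 0.457]
contact_force: [-0.4, 1.1, 1.5]
grip_width: 0.0012
```

```bash
python3 -c "
from h import *
go(-.05,.09,.148)"
```

```text
t 7.83 loc -0.0466 0.141 0.155 F [-0.4  1.1  1.5] w 0.001
 shift [ 0.0061 -0.0036  0.0511] turn [ 0.003 -0.016 -0.012] in target axes [ 0.007  -0.0034  0.051 ] q [-0.46  0.34  0.38  1.94 -0.18  0.88 -0.15]
```

>>> drive_tool(series=[[-1, 0.002, -0.002, 0.012, 0, -0.008, -0.006], [-1, 0.002, -0.002, 0.012, 0, -0.008, -0.006], [-1, 0, 0, 0.012, 0, 0, 0], [-1, 0, 0, 0.012, 0, 0, 0], [-1, 0, 0, 0, 0, 0, 0]])

```text
clock: 8.25
position: [0.5334, 0.0002, 0.1513]
eef_rot: [0.543, 0.459, -0.537, 0.454]
contact_force: [-0.2, 0.9, 2.6]
grip_width: 0.0004
```

```bash
python3 - <<'E'
from h import *
import cv2
go(.05,.215,.25)
a=optics.camera('scene')[200:320,270:430,::-1]
cv2.imwrite('pics/s3.png',cv2.resize(a,(640,480),interpolation=cv2.INTER_CUBIC))
E
```

```text
t 8.25 loc -0.0509 0.0917 0.1513 F [-0.2  0.9  2.6] w 0.0
 shift [-0.0972  0.1007 -0.1247] turn [-0.003 -0.011 -0.001] in target axes [-0.0987  0.1009 -0.1233] q [-0.39  0.33  0.4   1.97 -0.18  0.88 -0.07]
```

View pics/s3.png

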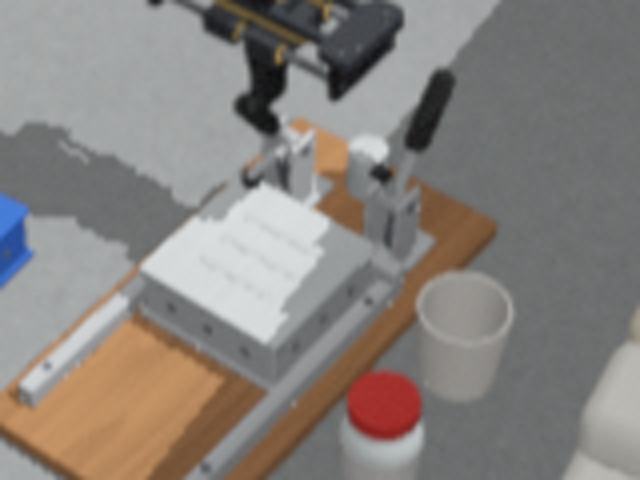

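The near lever's grip is upright or past centre beside the finger at (258,110). I'll withdraw and move behind the far lever.

>>> drive_tool(series=[[-1, -0.002, 0, -0.03, 0, -0.005, 0], [-1, -0.035, 0, 0, 0, -0.005, 0], [-1, -0.035, 0, 0, 0, 0, 0], [-1, -0.03, 0.015, -0.02, 0, 0, 0], [-1, 0, 0.03, -0.025, 0, 0, 0], [-1, 0, 0.03, -0.025, 0, 0, 0], [-1, 0, 0.025, -0.03, 0, 0, 0], [-1, 0, 0, 0, 0, 0, 0]])

```text
clock: 8.97
position: [0.655, 0.1044, 0.2541]
eef_rot: [-0.539, -0.455, 0.544, -0.455]
contact_force: [-0.1, 0.9, -0.5]
grip_width: 0.0001
```

```bash
python3 - <<'E'
from h import *
import cv2
go(.05,.225,.148)
a=optics.camera('scene')[200:320,270:430,::-1]
cv2.imwrite('pics/s4.png',cv2.resize(a,(640,480),interpolation=cv2.INTER_CUBIC))
E
```

```text
t 8.97 loc 0.0519 0.2144 0.2541 F [-0.1  0.9 -0.5] w 0.0
 shift [ 0.106  -0.0015 -0.0112] turn [-0.009  0.006  0.005] in target axes [ 0.1061 -0.0019 -0.0106] q [-0.5   0.44  0.39  1.54 -0.17  1.2  -0.25]
```

View pics/s4.png

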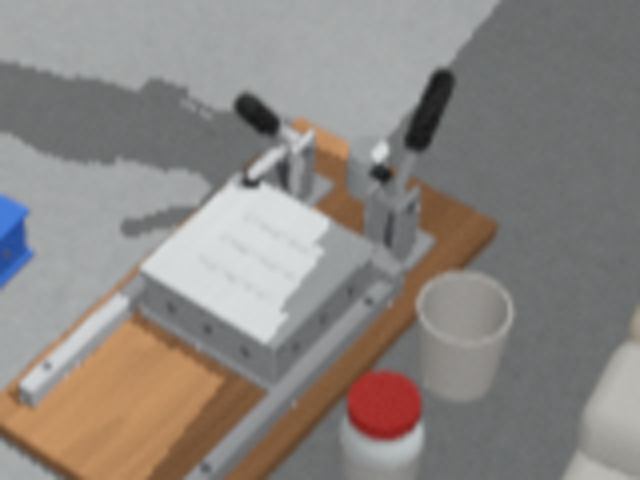

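The near lever is thrown: its grip leans to (255,108) and its toe sits over the lid at (250,182). The far lever is still open, with its tip at (440,80). Now the far one.

>>> drive_tool(series=[[-1, 0.015, 0, -0.008, -0.005, 0.003, 0.003], [-1, 0.03, 0, -0.004, -0.004, 0.003, 0.003], [-1, 0.03, 0, 0, 0, 0, 0], [-1, 0.022, 0, 0, 0, 0, 0], [-1, 0, 0, 0, 0, 0, 0]])

```text
clock: 9.43
position: [0.6545, 0.1033, 0.1534]
eef_rot: [-0.539, -0.453, 0.543, -0.457]
contact_force: [-0.7, -0.3, -0.1]
grip_width: 0.0003
```

```bash
python3 -c "
from h import *
go(.05,.09,.148)"
```

```text
t 9.43 loc 0.0516 0.2132 0.1534 F [-0.7 -0.3 -0.1] w 0.0
 shift [ 0.0064 -0.0007  0.1232] turn [-0.007  0.008 -0.001] in target axes [ 0.0054 -0.0016  0.1232] q [-0.48  0.53  0.37  1.65 -0.21  1.   -0.22]
```

>>> drive_tool(series=[[-1, 0.003, 0, 0.012, -0.005, 0.005, 0], [-1, 0.003, 0, 0.012, 0, 0, 0], [-1, 0, 0, 0.012, 0, 0, 0], [-1, 0, 0, 0.012, 0, 0, 0], [-1, 0, 0, 0.012, 0, 0, 0]])

```text
clock: 9.85
position: [0.6466, 0.0488, 0.1524]
eef_rot: [0.543, 0.459, -0.534, 0.458]
contact_force: [-0.7, 2.3, 2.3]
grip_width: 0.0002
```

```bash
python3 -c "
from h import *
go(.05,.09,.148)"
```

```text
t 9.85 loc 0.0527 0.1582 0.1524 F [-0.7  2.3  2.3] w 0.0
 shift [ 0.0036 -0.003   0.0682] turn [ 0.004 -0.01  -0.007] in target axes [ 0.0044 -0.0027  0.0682] q [-0.4   0.5   0.36  1.7  -0.22  0.97 -0.11]
```

>>> drive_tool(series=[[-1, 0.002, -0.001, 0.012, 0, -0.005, -0.003], [-1, 0.002, -0.001, 0.012, 0, -0.005, -0.003], [-1, 0, -0.001, 0.012, 0, 0, 0], [-1, 0, 0, 0.012, 0, 0, 0], [-1, 0, 0, 0.012, 0, 0, 0], [-1, 0, 0, 0.006, 0, 0, 0], [-1, 0, 0, 0, 0, 0, 0]])

```text
clock: 10.43
position: [0.6332, -0.016, 0.1512]
eef_rot: [0.545, 0.46, -0.533, 0.455]
contact_force: [0.3, -0.4, 0.6]
grip_width: 0.0005
```

```bash
python3 -c "
from h import *
go(.05,.225,.25)"
```

```text
t 10.43 loc 0.0502 0.0921 0.1512 F [ 0.3 -0.4  0.6] w 0.001
 shift [-0.0964  0.0004 -0.1346] turn [ 0.001 -0.018 -0.005] in target axes [-0.0988 -0.0002 -0.1329] q [-0.3   0.48  0.37  1.74 -0.23  0.96 -0.  ]
```

>>> drive_tool(series=[[-1, -0.002, 0, -0.03, 0, -0.005, 0], [-1, -0.035, 0, -0.005, 0, -0.005, 0], [-1, -0.035, 0, 0, 0, 0, 0], [-1, -0.03, 0, -0.03, 0, 0, 0], [-1, 0, 0, -0.035, 0, 0, 0], [-1, 0, 0, -0.035, 0, 0, 0], [-1, 0, 0, -0.035, 0, 0, 0], [-1, 0, 0, -0.035, 0, 0, 0], [-1, 0, 0, 0, 0, 0, 0], [-1, 0, 0, 0, 0, 0, 0], [-1, 0, 0, 0, 0, 0, 0]])

```text
clock: 11.35
position: [0.6682, 0.1752, 0.2555]
eef_rot: [-0.542, -0.452, 0.543, -0.454]
contact_force: [-0.3, 0.4, 0.7]
grip_width: 0.0007
```

```bash
python3 - <<'E'
from h import *
import cv2
go(.05,.225,.25)
a=optics.camera('scene')[200:320,270:430,::-1]
t=optics.camera('top')[140:290,240:440,::-1]
cv2.imwrite('pics/f.png',np.hstack([cv2.resize(a,(400,300),interpolation=cv2.INTER_CUBIC),cv2.resize(t,(400,300),interpolation=cv2.INTER_CUBIC)]))
E
```

```text
t 11.35 loc 0.0533 0.2864 0.2555 F [-0.3  0.4  0.7] w 0.001
 shift [ 0.0057 -0.0024  0.0615] turn [-0.015  0.003 -0.001] in target axes [ 0.0055 -0.0033  0.0614] q [-0.56  0.49  0.37  1.47 -0.18  1.22 -0.35]
```

View pics/f.png

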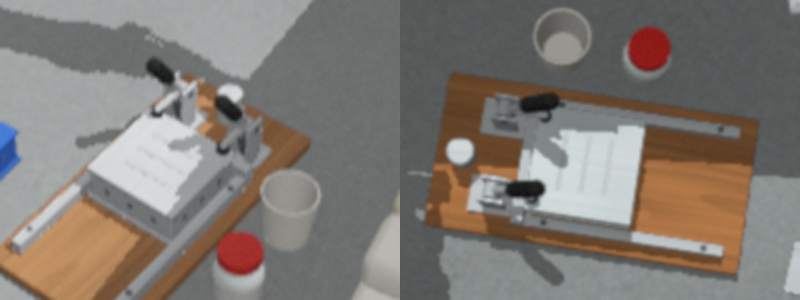

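```bash
python3 - <<'E'
from h import *
from station import ticket
for u,v in [(362.5,203.5),(357.5,252.5)]:
    d=ray('top',u,v,.073)[:2]-C; print(-np.sin(T)*d[0]+np.cos(T)*d[1])
print(sense()['contact_force'].round(1)); ticket.job_done()
E
```

```text
-0.05396628905687938
-0.05967400103340961
[1.  0.  0.3]
the job is handed in; nothing more can be done
```

The box is home against the stop bar and both clamps are thrown over its lid. I handed the job in at about 11.5 s on the robot's clock; it gave no verdict.

- **Box:** I pushed it about 70 mm along the rails with the fingertips, until it stopped moving with 12–16 N of resistance. In the last top picture its rear edge reads y ≈ -54 and -60 mm at two points, where home is -55 mm. That 6 mm spread is about what reading pixels by eye gives, and no gap to the stop bar shows in the pictures.
- **Clamps:** I pushed the near lever over first, then the far one. The last pictures show both leaning over the lid with their toes down.
- **Surroundings:** The tin is at the same pixel as before. The cup and jar look unmoved; I did not measure them. I did not check the items off to the side in the last pictures, but the arm never worked near them.
- **Robot:** At hand-in it was clear of everything, with a contact force of about 1 N, which is sensor noise.

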